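# Clamp a bridge blank in the drilling jig

## Robot

A 6-joint arm with a two-finger parallel gripper is mounted at the origin on the work surface. World frame = base frame: x ahead of the robot, y to its left, z up, the work surface at z = 0. Lengths are in m, angles in rad, forces in N, time in s.
With the tool pointing down it reaches from about 0.425 to 0.95 m from the base axis. Payload 3.5 kg.
Tool frame: the origin (TCP) lies on the centre line of the jaws, within the pads' length; the fingertips stand 14 mm ahead of it and the grasp point (between the pads) lies 5 mm behind it (ctrl.finger_overhang is the distance from the TCP to the fingertips, in m); z points along the fingers, y is the line along which they close (so a half turn about z gives the same grasp; the last joint's range is limited). The gripper opens to 85 mm and grips with 20 to 120 N. Pads are 22 mm wide; open, the fingers measure 114 mm over their backs; the gripper's body (76 mm by 85 mm) begins 54 mm behind the grasp point. The pads swing forward as they close: fully open they stand 13 mm farther back than shut.
Start: joints at [1.111, 0.286, 1.577, -0, 1.279, -0.15], TCP at [0.206, 0.643, 0.245] pointing down, gripper open.
Joint ranges: [-2.77, 2.77], [-0.9, 2.22], [0.21, 2.48], [-1.53, 4.67], [0.24, 2.81], [-2.84, 2.84]. Speed limits (rad/s): [2.79, 2.79, 3.14, 3.14, 3.14, 3.14].

## Interface

Orientations are given as a unit quaternion [x, y, z, w].
In Python, from plant import ctrl gives the robot as it stands.
- The arm moves only by the tool send_rows, never from a script. Its argument "moves" is text: rows parted by semicolons, each of 7 numbers parted by spaces: the turn, a rotation vector about the tool's x, y, z in units of 360 degrees (1.0 is 360 degrees), then the shift along the tool's x, y, z in units of 20 cm (1.0 is 20 cm), then the gripper's target within -1 to 1 (fully open at 1, half-way at 0, shut at -1). A call has 1 to 12 rows; each row is the pose to reach, as a shift and turn from the pose commanded when the call began, along the tool's axes at that moment, turning the shorter way round; what a row does not reach only later rows make up. A row lasts 1/8 s, in which the tool goes at most 62.5 mm and 10.7 degrees, less where a joint would pass 70% of its speed; a pose out of reach is approached as far as the arm can. A call with a number of a shift or a turn outside -1 to 1 is refused whole. A call with a gripper value outside its range is refused whole. The fingers move at their own pace and stop on an object; "newtons" is the grip in N (left out, the last holds). Time passes only in rows, so rows that repeat a pose let the fingers close. It gives the time, the measured TCP pose, the force, the opening and the grip force at its end, in the units of the state.
- ctrl.get_state(): the state, without advancing time (a new reading comes with each control period).
- ctrl.read_camera(name): name is "scene" or "top"; returns a dict with "image" (420x560x3 uint8, red, green, blue), "fovy" (degrees; the focal length in pixels is half the picture's height over the tangent of half this angle, whatever the lens; pixels are square), "cx", "cy" (the principal point, pixels), "extrinsics" (4x4, takes a point from camera to world coordinates). Camera axes: x right, y up, looking along -z (the intrinsics and any distortion apply to the point x, -y, -z); pixel columns grow to the right and rows downward; lengths in m; the calibration is good to about 2 mm. A picture is of the moment at which its call begins. There is no depth.
- ctrl.sign_off(): hands the job in; it is judged then, once.
The state is a dict: "time": time; "qpos": joint angles; "dq": joint speeds; "joint_efforts": joint torques, N m; "eef_pos": TCP position; "tcp_rot": TCP orientation; "contact_force": force on the tool from outside, world axes, zero at the start; "wrist_torque": the same for the moment, N m; "opening": opening from 0.0 (shut) to 1.0 (fully open); "finger_force": force on a finger pad.
Only numpy, scipy, OpenCV 4.12 (cv2) and the standard library are available. Lean on these libraries where they do the work, as an engineer would, in place of code of your own. Each camera call takes 0.05 s, during which the arm holds its last target. There are 200 camera calls.

## Task

Lay the long dark bridge blank flat on the bed of the drilling jig, under its pressure pad, square and back against the steel fence and roughly centred, and let go of it. Then turn the T-handle clockwise until it goes stiff and the blank is firmly clamped, and stop there: over-tightening bruises the wood. Leave everything else on the bench where it is.

Things in the scene. Friction and masses are not known exactly. Their poses are not given: they have to be found in the camera images.
- blank_center (a point): Centre of the bridge blank, 6 mm above its underside (about half-way up): a plain flat strip of dark rosewood lying on the bench, 220 mm long (its x axis), 38 mm wide (y), sawn by eye to somewhere from 10 to 14 mm thick (z up); about 95 g.
- bridge_blank: The same blank; origin at the centre of its underside, axes as at blank_center.
- drill_jig: Cast-iron C-frame clamp bolted to the bench. Origin on the bench, under the screw axis; x runs from the throat's open mouth to the column, y along the fence, z up. Pedestal 80 mm wide (y), from 47 mm in front of the screw; bed top 45 mm above the bench. Column from x = 48 mm; the arm over the bed is 36 mm wide (round the screw 42), underside 96 mm, top 130 mm above the bench.
- fence_foot (a point): Foot of the fence, at bed height, in line with the screw, 19 mm behind the screw axis; axes as drill_jig. The fence is 80 mm long (y), 9 mm high; the blank lies on its -x side, its long edge touching it and its length along y, so that it overhangs the 80 mm bed by 70 mm at either end. Centred means within 20 mm along y; against the fence, within about 3 mm.
- clamp_pad: Round steel pressure pad with a leather face, 29 mm across, on the screw's lower end; origin: centre of its underside. The leather gives a little under load. Starts 17 to 20 mm above the bed. The T-handle drives it straight down, 8 mm a turn; it does not rotate.
- t_handle (a point): Middle of the T-handle, on the upright screw axis, always 115 mm above the pad's underside: a level round steel bar, 14 mm thick and 74 mm long (its x axis), 17 mm thick at its ends; below it a neck of 11 mm for 28 mm, then the 18 mm screw. Clockwise from above (negative about z) tightens, in as many grasps as it takes; released, it stays where it is.
- clamp_screw: The screw with its T-handle; same origin and axes as t_handle. Its own friction is a steady 0.45 N m while it moves. Once the pad presses on the blank the moment needed rises above that of free turning, over about a radian: by 0.15 to 0.3 N m the blank is firmly clamped, by 0.4 the wood bruises. A hand that has stopped turning may feel the rise alone, without the friction.
- glue_bottle: White glue bottle, 60 mm diameter, 165 mm tall, upright; origin under its centre. Bystander.
- screw_jar: Glass jar with steel lid, 68 mm diameter, 75 mm tall, upright; origin under its centre. Bystander.
- neck_block: L-shaped mahogany neck block lying flat, 95 x 60 mm, 34 mm high with a 58 mm high step at its +x end; origin under its centre. Bystander.
- tail_block: Mahogany tail block standing on end, 22 (x) x 75 x 90 mm; origin under its centre. Bystander.
- cam_clamp: Maple cam clamp lying flat, two 110 mm arms (along x) on a 200 mm steel bar (along y), 22 mm high; origin under the middle of the bar. Bystander.
- driver: Screwdriver with wooden handle lying along x, 200 mm long, 26 mm thick; origin under its centre. Bystander.
- try_square: Try square lying flat: 110 mm wooden stock (y), 150 mm steel blade (towards +x), 16 mm high; origin under the stock. Bystander.

How it is judged:
By the outcome, as a careful person would: the job done as asked, in the order asked, and still so for the second after the job is handed in, with the robot touching nothing.
It also fails if it takes over 72 s, if anything falls off the work surface, if the arm or the gripper's body presses on something with over 40 N, if the wrist force passes 120 N, or if a joint passes its speed limit or range.

## Working session

There is one attempt and no reset: what is moved stays moved. The work goes in short steps, Python scripts to look and compute and a tool call to move; the robot and the scene stay as the last step left them, time stands still between calls to the robot, and variables do not carry over. Pictures are saved under pics/ and viewed, at most 10 in all, crops included, and the job is handed in when it is done.

Besides the shell and the picture viewer there is one more tool, called after ">>>" as a command line: name --argument value ..., lists and objects as JSON in quotes. send_rows: Moves the arm, as the interface text tells. Its arguments: {"type":"object","properties":{"moves":{"type":"string"},"newtons":{"type":"number"}},"required":["moves"]}

```bash
ls; mkdir -p pics; python3 - <<'E'
from plant import ctrl
import cv2
s=ctrl.get_state(); print(s)
for n in("scene","top"):
    c=ctrl.read_camera(n); cv2.imwrite(f"pics/{n}0.png",c["image"][:,:,::-1])
    print(n,{k:v for k,v in c.items() if k!="image"})
E
```

```text
pics
{'time': 0.0, 'qpos': array([ 1.11101360e+00,  2.87196730e-01,  1.57819270e+00,  4.11563350e-06,
        1.27858831e+00, -1.49967868e-01]), 'dq': array([ 0.00047906,  0.00228071, -0.00149371,  0.00022251,  0.00089046,
       -0.00220331]), 'joint_efforts': array([-4.01504622e-04, -4.05990887e+01, -2.92626125e+01, -1.88961303e-04,
        5.93153542e-03,  8.37903741e-06]), 'eef_pos': array([0.205464  , 0.64231006, 0.24391792]), 'tcp_rot': array([ 1.54289116e-01,  9.88025023e-01, -1.13695529e-03, -3.59849216e-04]), 'contact_force': array([-0.14302408, -0.01616522, -0.0387802 ]), 'wrist_torque': array([ 0.01647285,  0.01544936, -0.01682944]), 'finger_force': 0.0, 'opening': 1.0026992879096506}
scene {'fovy': 45.66672452222625, 'cx': 280.8454062594466, 'cy': 205.01241463782966, 'extrinsics': array([[ 0.7131318 , -0.58961884,  0.37920002,  1.00196844],
       [ 0.70102569,  0.60168501, -0.38280299, -0.42821848],
       [-0.00245111,  0.53881795,  0.84241867,  1.11777938],
       [ 0.        ,  0.        ,  0.        ,  1.        ]])}
top {'fovy': 46.96234129878828, 'cx': 280.37556486841197, 'cy': 210.54872424218226, 'extrinsics': array([[-0.07884356,  0.97056582, -0.22756469,  0.28747712],
       [-0.99688466, -0.0762669 ,  0.02010811,  0.0373473 ],
       [ 0.00216059,  0.22844114,  0.97355533,  1.33284407],
       [ 0.        ,  0.        ,  0.        ,  1.        ]])}
```

View pics/scene0.png

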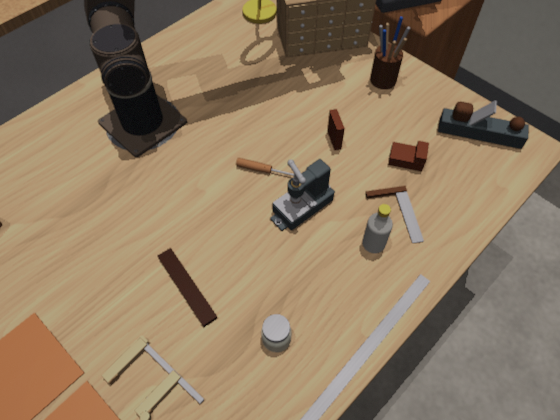

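View pics/top0.png

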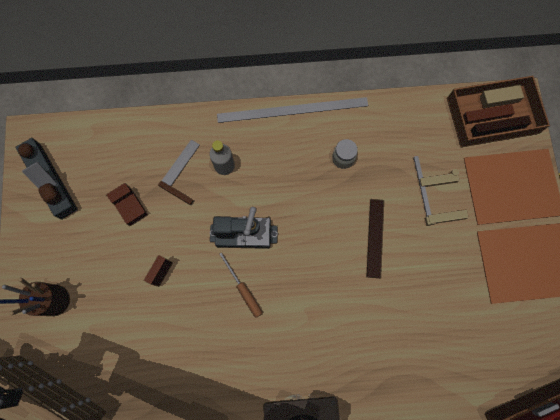

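The scene view shows the blank around (187,286) and the jig around (303,195). In the top view the blank is at (375,238), and the jig at (243,230) has its mouth to image right, roughly world -y.

```bash
cat >h.py <<'E'
from plant import ctrl
import cv2, numpy as np
def cam(n): return ctrl.read_camera(n)
def ray(c,u,v):
    f=c["image"].shape[0]/2/np.tan(np.radians(c["fovy"]/2)); E=c["extrinsics"]
    d=E[:3,:3]@np.array([(u-c["cx"])/f,-(v-c["cy"])/f,-1]); return E[:3,3],d
def onz(c,u,v,z):
    o,d=ray(c,u,v); return o+d*(z-o[2])/d[2]
def two(c1,p1,c2,p2):
    (o1,d1),(o2,d2)=ray(c1,*p1),ray(c2,*p2)
    t=np.linalg.lstsq(np.c_[d1,-d2],o2-o1,rcond=None)[0]
    a,b=o1+t[0]*d1,o2+t[1]*d2; return (a+b)/2,np.linalg.norm(a-b)
def proj(c,p):
    f=c["image"].shape[0]/2/np.tan(np.radians(c["fovy"]/2)); E=c["extrinsics"]
    q=E[:3,:3].T@(np.array(p)-E[:3,3]); return c["cx"]-f*q[0]/q[2], c["cy"]+f*q[1]/q[2]
def blank(c,box,z=.012,thr=70):
    x0,y0,x1,y1=box; g=c["image"][y0:y1,x0:x1].max(2)
    m=(g<thr).astype(np.uint8); cs,_=cv2.findContours(m,cv2.RETR_EXTERNAL,cv2.CHAIN_APPROX_NONE)
    k=max(cs,key=cv2.contourArea).reshape(-1,2)+[x0,y0]
    P=np.array([onz(c,u,v,z)[:2] for u,v in k])
    return cv2.minAreaRect((P*1000).astype(np.float32))
E
python3 - <<'E'
from h import *
s,t=cam("scene"),cam("top")
print(blank(s,(140,230,230,340)),blank(t,(355,185,400,290)))
a=cv2.resize(s["image"][140:240,250:350],None,fx=4,fy=4,interpolation=cv2.INTER_CUBIC)
b=cv2.resize(t["image"][190:270,195:295],None,fx=4,fy=4,interpolation=cv2.INTER_CUBIC)
o=np.zeros((400,800,3),np.uint8);o[:,:400]=a;o[:320,400:]=np.clip(b*1.6,0,255)
cv2.imwrite("pics/jig.png",o[:,:,::-1])
E
```

```text
((502.9459228515625, -247.1297607421875), (36.15067672729492, 221.2294464111328), 80.24296569824219) ((498.97705078125, -244.52691650390625), (38.537654876708984, 220.114990234375), 80.34491729736328)
```

View pics/jig.png

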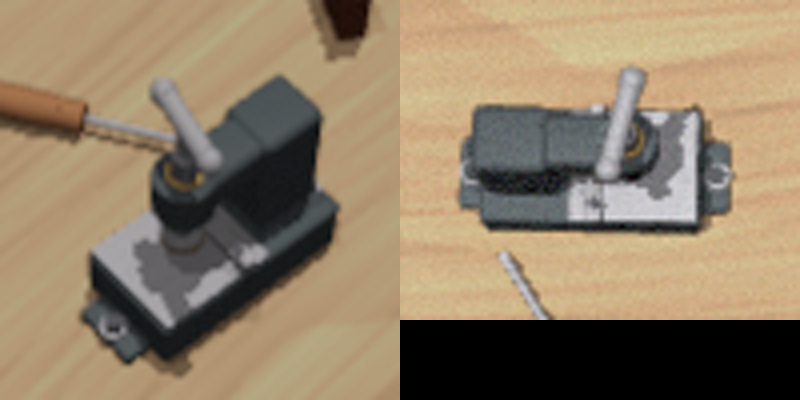

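The crop shows the handle ends at scene (290.5,162.5) and (302.5,179.2), matching top (247,233) and (253,209). The bed's front corners are at top (269.3,218) and (269.3,245.5), and scene (272.5,202.5) and (290.8,222.5).

```bash
python3 - <<'E'
from h import *
s,t=cam("scene"),cam("top")
A=two(s,(290.5,162.5),t,(247,233));B=two(s,(302.5,179.2),t,(253,209))
print("handle",A,B,(A[0]+B[0])/2, np.linalg.norm(A[0]-B[0]))
for c,ps in((t,[(269.3,218),(269.3,245.5)]),(s,[(272.5,202.5),(290.8,222.5)])):
    P=[onz(c,*p,.045) for p in ps]; d=P[0]-P[1]; print("bed",P,np.linalg.norm(d),np.degrees(np.arctan2(d[1],d[0])))
# jig silhouettes: metal-edge mask top view
for c,box in((t,(195,190,295,270)),(s,(250,140,350,240))):
    x0,y0,x1,y1=box; im=c["image"][y0:y1,x0:x1].astype(int)
    m=((im[...,0]-im[...,2])<18).astype(np.uint8)
    cs,_=cv2.findContours(m,cv2.RETR_EXTERNAL,cv2.CHAIN_APPROX_NONE); k=max(cs,key=cv2.contourArea).reshape(-1,2)+[x0,y0]
    print(cv2.boundingRect(k),cv2.minAreaRect(k.astype(np.float32)))
E
```

```text
handle (array([0.50941054, 0.10006352, 0.17533129]), np.float64(0.0030971359858262618)) (array([0.56634273, 0.08104967, 0.18214687]), np.float64(0.002491347625953845)) [0.53787663 0.0905566  0.17873908] 0.06040904158663084
bed [array([0.57006848, 0.04249781, 0.045     ]), array([0.49454282, 0.04807354, 0.045     ])] 0.07573119467174014 -4.222237896877383
bed [array([0.49845111, 0.04974815, 0.045     ]), array([0.57316875, 0.03969426, 0.045     ])] 0.07539102013838697 172.336399782387
(210, 207, 68, 41) ((243.5, 227.0), (40.0, 67.0), 90.0)
(271, 159, 64, 72) ((302.14813232421875, 194.44505310058594), (69.72794342041016, 63.89785385131836), 88.09085083007812)
```

```bash
cat >>h.py <<'E'
from scipy.spatial.transform import Rotation as Ro
def plan(p,a_deg):
    "shift(20cm) and turn (rev) in tool axes to reach p with tool pointing down, x axis at a_deg"
    s=ctrl.get_state(); R=Ro.from_quat(s["tcp_rot"]); a=np.radians(a_deg)
    T=Ro.from_matrix(np.array([[np.cos(a),np.sin(a),0],[np.sin(a),-np.cos(a),0],[0,0,-1]]))
    x=R.as_matrix()[:,0]
    print("pos",s["eef_pos"].round(4),"yaw",np.degrees(np.arctan2(x[1],x[0])).round(2),"q",s["qpos"].round(2),
     "\n turn",((R.inv()*T).as_rotvec()/2/np.pi).round(4),"shift",(R.inv().apply(np.array(p)-s["eef_pos"])/.2).round(4))
E
python3 - <<'E'
from h import *
print(ctrl.finger_overhang)
s,t=cam("scene"),cam("top")
print("cap",two(s,(384,210),t,(217.5,146))); print("drivertip",onz(t,222,254,.01),"drv handle",onz(t,250,300,.013))
print("jar",two(s,(277,324),t,(347,147)))
plan((.42,.28,.245),170); plan((.595,-.262,.1),170.3)
E
```

```text
0.014
cap (array([0.74590038, 0.16180241, 0.15729701]), np.float64(0.0015860140357891624))
drivertip [0.48682504 0.17987029 0.01      ] drv handle [0.35622593 0.11093666 0.013     ]
jar (array([ 0.74246535, -0.18203515,  0.08926558]), np.float64(0.003661342591168919))
pos [0.2057 0.6428 0.2451] yaw 162.25 q [ 1.11  0.29  1.58  0.    1.28 -0.15] 
 turn [-0.0001 -0.     -0.0215] shift [-1.5734e+00 -1.4010e+00  1.1000e-03]
pos [0.2057 0.6428 0.2451] yaw 162.25 q [ 1.11  0.29  1.58  0.    1.28 -0.15] 
 turn [-0.0001 -0.     -0.0224] shift [-3.2329 -3.715   0.7268]
```

>>> send_rows --moves "0 0 0 -1 -1 0 0.4;0 0 0 -1 -1 0 0.4;0 0 0 -1 -1 0 0.4;0 0 0 -1 -1 0 0.4;0 0 0 -1 -1 0 0.4;0 0 0 -1 -1 0 0.4"

```text
time: 1.15
eef_pos: [0.3362, 0.3899, 0.2457]
tcp_rot: [0.156, 0.988, 0.0, 0.0]
contact_force: [0.2, -0.2, 0.2]
opening: 0.7
finger_force: 0.0
```

>>> send_rows --moves "0 0 0 -1 -1 0 0.4;0 0 0 -1 -1 0 0.4;0 0 0 -1 -1 0 0.4;0 0 0 -1 -1 0 0.4;0 0 0 -1 -1 0 0.4;0 0 0 -1 -1 0 0.4"

```text
time: 1.9
eef_pos: [0.4657, 0.1393, 0.2455]
tcp_rot: [0.156, 0.988, 0.0, 0.0]
contact_force: [-1.3, 0.5, 0.7]
opening: 0.696
finger_force: 0.0
```

>>> send_rows --moves "0 0 0 -1 -1 0 0.4;0 0 0 -1 -1 0 0.4;0 0 0 -1 -1 0 0.4;0 0 0 -1 -1 0 0.4;0 0 0 -1 -1 0 0.4;0 0 0 -1 -1 0 0.4"

```text
time: 2.65
eef_pos: [0.5953, -0.1113, 0.2449]
tcp_rot: [0.155, 0.988, 0.0, -0.0]
contact_force: [0.4, -0.1, 0.0]
opening: 0.703
finger_force: 0.0
```

```bash
python3 - <<'E'
from h import *
plan((.595,-.262,.1),170.3)
E
```

```text
pos [ 0.5953 -0.1113  0.2449] yaw 162.21 q [-0.35  0.14  1.75  0.    1.25 -1.61] 
 turn [ 0.0001 -0.0001 -0.0225] shift [-0.2292 -0.7183  0.7237]
```

>>> send_rows --moves "0 0 -0.0225 -0.23 -0.718 0.4 0.4;0 0 -0.0225 -0.23 -0.718 0.4 0.4;0 0 -0.0225 -0.23 -0.718 0.72 0.4;0 0 -0.0225 -0.23 -0.718 0.72 0.4;0 0 -0.0225 -0.23 -0.718 0.72 0.4"

```text
time: 3.28
eef_pos: [0.5928, -0.2593, 0.0979]
tcp_rot: [0.084, 0.996, 0.002, -0.003]
contact_force: [0.1, 0.2, 0.5]
opening: 0.699
finger_force: 0.0
```

```bash
python3 - <<'E'
from h import *
plan((.595,-.262,.018),170.3)
s,t=cam("scene"),cam("top")
a=cv2.resize(s["image"][200:340,130:270],None,fx=2.8,fy=2.8,interpolation=cv2.INTER_CUBIC)
b=cv2.resize(t["image"][160:300,305:445],None,fx=2.8,fy=2.8,interpolation=cv2.INTER_CUBIC)
cv2.imwrite("pics/ap.png",np.hstack([a,np.clip(b*1.6,0,255).astype(np.uint8)])[:,:,::-1])
E
```

```text
pos [ 0.5928 -0.2593  0.0979] yaw 170.4 q [-0.57  0.38  1.74  0.    1.02 -1.97] 
 turn [ 0.0006 -0.001   0.0003] shift [-0.0157 -0.0127  0.3993]
```

View pics/ap.png

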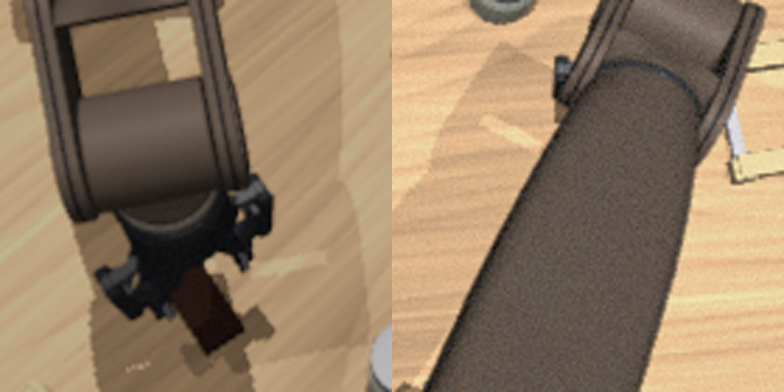

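The open jaws straddle the blank, whose free end is at crop (215,330) in the scene view. I'll descend and grip.

>>> send_rows --moves "0 0 0 0 0 0.25 0.4;0 0 0 0 0 0.38 0.4;0 0 0 0 0 0.415 0.4;0 0 0 0 0 0.415 0.4;0 0 0 0 0 0.415 0.4;0 0 0 0 0 0.415 -0.5;0 0 0 0 0 0.415 -0.5;0 0 0 0 0 0.415 -0.5;0 0 0 0 0 0.415 -0.5;0 0 0 0 0 0.415 -0.5;0 0 0 0 0 0.415 -0.5;0 0 0 0 0 0.415 -0.5" --newtons 60

```text
time: 4.88
eef_pos: [0.5954, -0.263, 0.0202]
tcp_rot: [0.084, 0.996, -0.001, 0.001]
contact_force: [-0.5, 1.1, 6.0]
opening: 0.424
finger_force: 60.6
```

>>> send_rows --moves "0 0 0 0 0 -0.1 -0.5;0 0 0 0 0 -0.3 -0.5;0 0 0 0 0 -0.5 -0.5;0 0 0 0 0 -0.5 -0.5;0 0 0 0 0 -0.5 -0.5"

```text
time: 5.5
eef_pos: [0.5937, -0.2619, 0.1178]
tcp_rot: [0.084, 0.996, 0.0, -0.0]
contact_force: [-0.8, -0.2, -1.6]
opening: 0.421
finger_force: 60.1
```

```bash
python3 - <<'E'
from h import *
s=ctrl.get_state(); print(s["contact_force"],s["wrist_torque"],s["finger_force"],s["opening"])
plan((.630,.020,.12),175.3)
E
```

```text
[-0.77632018 -0.16483844 -1.57997102] [-0.00898638 -0.12818546  0.04254595] 60.09916305541992 0.4208130395529188
pos [ 0.5937 -0.2619  0.1178] yaw 170.35 q [-0.57  0.36  1.73  0.    1.05 -1.97] 
 turn [ 0.0001 -0.0002 -0.0138] shift [ 0.0575  1.4201 -0.0104]
```

>>> send_rows --moves "0 0 -0.0138 0.03 0.25 -0.1 -0.5;0 0 -0.0138 0.03 0.5 -0.1 -0.5;0 0 -0.0138 0.03 0.75 -0.1 -0.5;0 0 -0.0138 0.03 0.9 -0.1 -0.5;0 0 -0.0138 0.03 0.9 -0.1 -0.5;0 0 -0.0138 0.03 0.9 -0.1 -0.5"

```text
time: 6.25
eef_pos: [0.6177, -0.0841, 0.1367]
tcp_rot: [0.041, 0.999, 0.0, -0.001]
contact_force: [0.1, -0.3, -1.8]
opening: 0.419
finger_force: 60.3
```

```bash
python3 - <<'E'
from h import *
plan((.630,.010,.12),175.3)
E
```

```text
pos [ 0.6177 -0.0841  0.1367] yaw 175.32 q [-0.3   0.28  1.79 -0.    1.07 -1.79] 
 turn [ 0.     -0.0004  0.0001] shift [-0.0234  0.4737  0.0834]
```

>>> send_rows --moves "0 0 0 -0.023 0.25 0.08 -0.5;0 0 0 -0.023 0.474 0.08 -0.5;0 0 0 -0.023 0.474 0.08 -0.5;0 0 0 -0.023 0.474 0.08 -0.5;0 0 0 -0.023 0.474 0.08 -0.5"

```text
time: 6.88
eef_pos: [0.6309, 0.0086, 0.1223]
tcp_rot: [0.042, 0.999, -0.0, -0.0]
contact_force: [1.3, -0.5, -1.4]
opening: 0.42
finger_force: 60.4
```

```bash
python3 - <<'E'
from h import *
plan((.630,.047,.062),175.3)
s,t=cam("scene"),cam("top")
a=cv2.resize(s["image"][130:270,220:360],None,fx=2.8,fy=2.8,interpolation=cv2.INTER_CUBIC)
b=cv2.resize(t["image"][170:310,195:335],None,fx=2.8,fy=2.8,interpolation=cv2.INTER_CUBIC)
cv2.imwrite("pics/pre.png",np.hstack([a,np.clip(b*1.6,0,255).astype(np.uint8)])[:,:,::-1])
E
```

```text
pos [0.6309 0.0086 0.1223] yaw 175.2 q [-0.15  0.31  1.78 -0.    1.05 -1.63] 
 turn [-0.     -0.     -0.0003] shift [0.0206 0.191  0.3014]
```

View pics/pre.png

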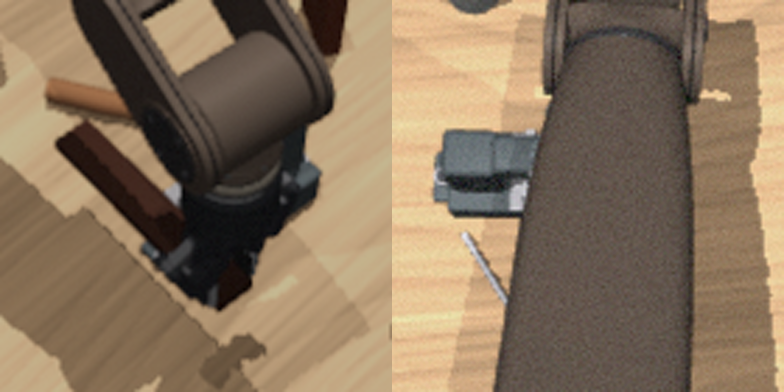

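```bash
python3 - <<'E'
from h import *
s=cam("scene")
for z in (.104,.114,.124):
  print(z,[np.round(proj(s,(.426+d*.0016/.019,.0254+d,z)),1) for d in(-.019,.019)], [onz(s,*p,z).round(4) for p in((240.4,182.5),(251.4,173.6))])
E
```

```text
0.104 [array([238.7, 182.6]), array([250.7, 174.4])] [array([0.4273, 0.0095, 0.104 ]), array([0.427 , 0.0475, 0.104 ])]
0.114 [array([238.4, 180.2]), array([250.5, 172.1])] [array([0.433 , 0.0051, 0.114 ]), array([0.4327, 0.0428, 0.114 ])]
0.124 [array([238.1, 177.8]), array([250.2, 169.7])] [array([0.4386, 0.0008, 0.124 ]), array([0.4384, 0.0381, 0.124 ])]
```

>>> send_rows --moves "0 0 0 0.02 0.1 0.1 -0.5;0 0 0 0.02 0.17 0.2 -0.5;0 0 0 0.02 0.17 0.26 -0.5;0 0 0 0.02 0.17 0.27 -0.5;0 0 0 0.02 0.17 0.27 -0.5;0 0 0 0.02 0.17 0.27 -0.5"

```text
time: 7.78
eef_pos: [0.6304, 0.0441, 0.0692]
tcp_rot: [0.041, 0.999, -0.0, 0.001]
contact_force: [0.5, -0.7, -0.9]
opening: 0.424
finger_force: 60.4
```

>>> send_rows --moves "0 0 0 0 0 0.005 -0.5;0 0 0 0 0 0.01 -0.5;0 0 0 0 0 0.01 -0.5"

```text
time: 8.15
eef_pos: [0.6297, 0.0444, 0.0664]
tcp_rot: [0.041, 0.999, -0.0, 0.0]
contact_force: [0.3, 0.0, -0.5]
opening: 0.418
finger_force: 60.4
```

>>> send_rows --moves "0 0 0 0 0 0.005 -0.5;0 0 0 0 0 0.01 -0.5;0 0 0 0 0 0.01 -0.5"

```text
time: 8.52
eef_pos: [0.6299, 0.0444, 0.0648]
tcp_rot: [0.041, 0.999, -0.0, 0.0]
contact_force: [0.3, -0.1, 2.0]
opening: 0.426
finger_force: 60.7
```

```bash
python3 - <<'E'
from h import *
q=ctrl.get_state(); print(q["contact_force"],q["wrist_torque"])
plan((.633,.084,.0645),175.3)
s=cam("scene")
cv2.imwrite("pics/bed.png",cv2.resize(s["image"][130:270,220:360],None,fx=4,fy=4,interpolation=cv2.INTER_CUBIC)[:,:,::-1])
E
```

```text
[ 0.34974106 -0.09221643  1.97651395] [-0.03330646  0.15964252  0.00651393]
pos [0.6299 0.0444 0.0648] yaw 175.32 q [-0.09  0.39  1.8  -0.    0.95 -1.58] 
 turn [-0.      0.0001  0.0001] shift [0.0007 0.1984 0.0014]
```

View pics/bed.png

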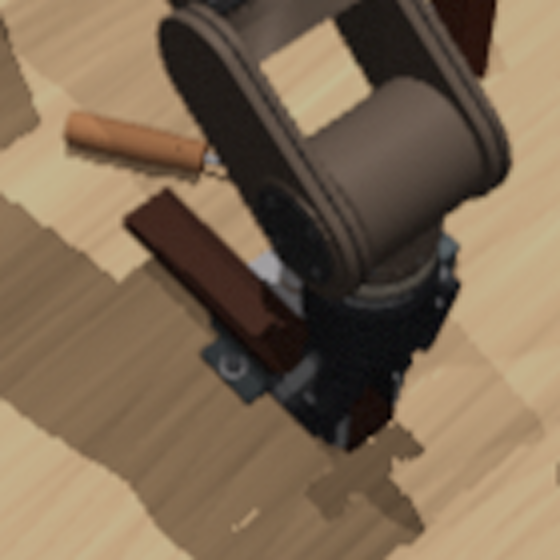

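Contact with the bed came at the expected height. The blank lies across the bed front, with its far end near crop (150,205). Now I'll slide it in.

>>> send_rows --moves "0 0 0 0 0.05 0 -0.5;0 0 0 0 0.1 0 -0.5;0 0 0 0 0.14 0 -0.5;0 0 0 0 0.16 0 -0.5;0 0 0 0 0.16 0 -0.5"

```text
time: 9.2
eef_pos: [0.6324, 0.0772, 0.0644]
tcp_rot: [0.041, 0.999, 0.001, 0.0]
contact_force: [0.7, 0.6, 3.1]
opening: 0.423
finger_force: 60.8
```

>>> send_rows --moves "0 0 0 0 0.008 0 -0.5;0 0 0 0 0.015 0 -0.5;0 0 0 0 0.015 0 -0.5"

```text
time: 9.57
eef_pos: [0.6326, 0.0792, 0.0644]
tcp_rot: [0.041, 0.999, -0.0, 0.0]
contact_force: [-0.4, -2.8, 2.5]
opening: 0.42
finger_force: 60.8
```

```bash
python3 - <<'E'
from h import *
q=ctrl.get_state(); print(q["contact_force"],q["wrist_torque"])
plan((.633,.084,.0645),175.3)
E
```

```text
[-0.41623259 -2.79282969  2.54430894] [-0.41560899  0.12540661  0.15121965]
pos [0.6326 0.0792 0.0644] yaw 175.32 q [-0.03  0.4   1.78 -0.    0.95 -1.52] 
 turn [-0.  0.  0.] shift [-0.0002  0.0242 -0.0006]
```

>>> send_rows --moves "0 0 0.002 0 0.003 0 -0.5;0 0 0.004 0 0.005 0 -0.5;0 0 0.004 0 0.005 0 -0.5"

```text
time: 9.95
eef_pos: [0.6326, 0.0801, 0.0644]
tcp_rot: [0.053, 0.999, -0.0, 0.0]
contact_force: [1.5, -3.2, 2.6]
opening: 0.422
finger_force: 60.8
```

```bash
python3 - <<'E'
from h import *
q=ctrl.get_state(); print(q["contact_force"],q["wrist_torque"])
plan((.633,.084,.0645),175.3)
E
```

```text
[ 1.48389455 -3.23057858  2.6217368 ] [-0.55055798  0.1537976   0.24984414]
pos [0.6326 0.0801 0.0644] yaw 173.91 q [-0.03  0.4   1.78 -0.    0.95 -1.5 ] 
 turn [-0.0001  0.     -0.0039] shift [ 0.0003  0.0193 -0.0007]
```

>>> send_rows --moves "0 0 0 0 0.004 0 -0.5;0 0 0 0 0.008 0 -0.5;0 0 0 0 0.008 0 -0.5"

```text
time: 10.32
eef_pos: [0.6328, 0.0811, 0.0643]
tcp_rot: [0.052, 0.999, -0.001, 0.0]
contact_force: [-1.0, -6.7, 3.1]
opening: 0.425
finger_force: 60.8
```

```bash
python3 - <<'E'
from h import *
q=ctrl.get_state(); print(q["contact_force"],q["wrist_torque"],q["eef_pos"])
E
```

```text
[-0.96533524 -6.66270182  3.05349794] [-0.97085135  0.15043747  0.62418361] [0.63281487 0.0810976  0.06430013]
```

>>> send_rows --moves "0 0 0 0 0.005 0 -0.5;0 0 0 0 0.005 0 -0.5;0 0 0 0 0.005 0 0.3;0 0 0 0 0.005 0 0.3;0 0 0 0 0.005 0 0.3;0 0 0 0 0.005 0 0.3;0 0 0 0 0 0 0.3;0 0 0 0 0 -0.1 0.3;0 0 0 0 0 -0.3 0.3;0 0 0 0 0 -0.6 0.3;0 0 0 0 0 -0.8 0.3;0 0 0 0 0 -0.8 0.3"

```text
time: 11.82
eef_pos: [0.6356, 0.082, 0.2319]
tcp_rot: [0.053, 0.999, 0.0, 0.006]
contact_force: [-0.8, -0.3, -0.3]
opening: 0.65
finger_force: 0.0
```

>>> send_rows --moves "0 0 0 -0.4 -0.3 0 0.3;0 0 0 -0.8 -0.7 0 0.3;0 0 0 -0.9 -0.9 0 0.3;0 0 0 -0.9 -0.9 0 0.3;0 0 0 -0.9 -0.9 0 0.3"

```text
time: 12.45
eef_pos: [0.7929, -0.1208, 0.2215]
tcp_rot: [0.056, 0.998, -0.0, -0.001]
contact_force: [-0.5, 0.7, -0.4]
opening: 0.647
finger_force: 0.0
```

```bash
python3 - <<'E'
from h import *
plan((.538,.0905,.24),161.6)
s,t=cam("scene"),cam("top")
a=cv2.resize(s["image"][130:240,230:350],None,fx=3.3,fy=3.3,interpolation=cv2.INTER_CUBIC)
b=cv2.resize(t["image"][175:285,195:315],None,fx=3.3,fy=3.3,interpolation=cv2.INTER_CUBIC)
cv2.imwrite("pics/pl.png",np.hstack([a,np.clip(b*1.6,0,255).astype(np.uint8)])[:,:,::-1])
E
```

```text
pos [ 0.7929 -0.1208  0.2215] yaw 173.6 q [-0.28  0.58  1.22 -0.    1.34 -1.74] 
 turn [-0.0001 -0.0005  0.0333] shift [ 1.3844  0.9081 -0.0888]
```

View pics/pl.png

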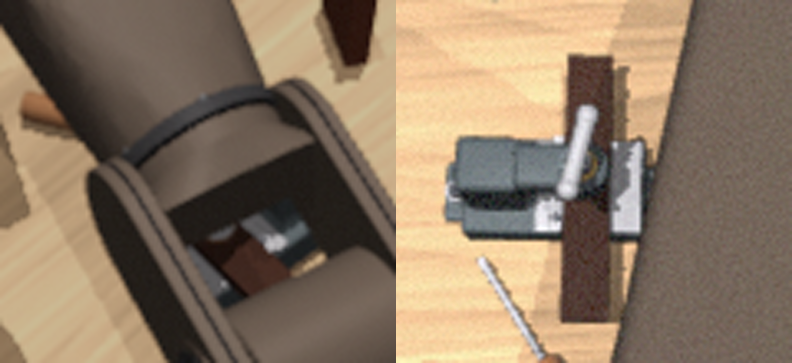

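The top view shows the blank lying across the bed under the arm, parallel to the bed's front edge. It runs from crop (590,55) to (584,322) and is centred on the bed. The handle ends are at (590,110) and (568,190). I'll check this numerically and plan the handle grasp.

```bash
python3 - <<'E'
from h import *
t=cam("top")
im=t["image"].astype(int)
x0,y0,x1,y1=238,185,268,280
sub=im[y0:y1,x0:x1]; m=((sub.max(2)<75)&(sub[...,0]>sub[...,2]+6)).astype(np.uint8)
cs,_=cv2.findContours(m,cv2.RETR_EXTERNAL,cv2.CHAIN_APPROX_NONE)
k=np.vstack([c.reshape(-1,2) for c in cs if cv2.contourArea(c)>30])+[x0,y0]
P=np.array([onz(t,u,v,.057)[:2] for u,v in k]); print(cv2.minAreaRect((P*1000).astype(np.float32)))
up=lambda u,v:((u-396)/3.3+195,v/3.3+175)
A,B=onz(t,*up(590,112),.179),onz(t,*up(568,188),.179); print("handle",A,B,(A+B)/2,np.degrees(np.arctan2(*(A-B)[1::-1])))
m2=((im[195:250,235:275].min(2)>105)&(np.ptp(im[195:250,235:275],axis=2)<25)).astype(np.uint8)
n,l,st,ce=cv2.connectedComponentsWithStats(m2)
for i in range(1,n):
    if st[i,4]>20:
        q=np.argwhere(l==i)[:,::-1]+[235,195]; Q=np.array([onz(t,u,v,.179)[:2] for u,v in q]);print(st[i],cv2.minAreaRect((Q*1000).astype(np.float32)))
E
```

```text
((524.3252563476562, 93.8414306640625), (240.5386199951172, 75.94943237304688), 0.879490315914154)
handle [0.5663365  0.07822512 0.179     ] [0.51028776 0.09815717 0.179     ] [0.53831213 0.08819115 0.179     ] -19.576401982374875
[  9  12  11  28 118] ((538.6844482421875, 91.23027038574219), (10.939046859741211, 69.23609161376953), 71.3934097290039)
[ 26  23   8  27 128] ((509.5258483886719, 55.91105651855469), (16.925907135009766, 64.18290710449219), 85.81295776367188)
[ 2 40  8 10 64] ((492.9951171875, 115.29117584228516), (16.928205490112305, 22.12226104736328), 86.46256256103516)
```

>>> send_rows --moves "0 0 0.0333 0.3 0.2 -0.09 0;0 0 0.0333 0.6 0.4 -0.09 0;0 0 0.0333 0.9 0.6 -0.09 0;0 0 0.0333 0.9 0.6 -0.09 0;0 0 0.0333 0.9 0.6 -0.09 0"

```text
time: 13.22
eef_pos: [0.624, 0.0257, 0.2432]
tcp_rot: [0.155, 0.988, 0.0, 0.0]
contact_force: [0.2, -0.5, 0.2]
opening: 0.499
finger_force: 0.0
```

```bash
python3 - <<'E'
from h import *
plan((.5385,.0908,.24),161.4)
E
```

```text
pos [0.624  0.0257 0.2432] yaw 162.16 q [-0.12  0.18  1.71  0.    1.25 -1.38] 
 turn [0.0001 0.0001 0.0021] shift [0.5066 0.1788 0.0157]
```

>>> send_rows --moves "0 0 0.002 0.3 0.1 0.01 0;0 0 0.002 0.507 0.179 0.01 0;0 0 0.002 0.507 0.179 0.01 0;0 0 0.002 0.507 0.179 0.01 0;0 0 0.002 0.507 0.179 0.2 0;0 0 0.002 0.507 0.179 0.3 0;0 0 0.002 0.507 0.179 0.345 0;0 0 0.002 0.507 0.179 0.345 0;0 0 0.002 0.507 0.179 0.345 0"

```text
time: 14.35
eef_pos: [0.5422, 0.0876, 0.1746]
tcp_rot: [0.164, 0.986, 0.0, 0.001]
contact_force: [-0.2, -0.2, -0.0]
opening: 0.497
finger_force: 0.0
```

```bash
python3 - <<'E'
from h import *
plan((.5385,.0908,.174),161.4); print(ctrl.get_state()["wrist_torque"])
s=cam("scene")
cv2.imwrite("pics/gr.png",cv2.resize(s["image"][130:240,230:350],None,fx=4,fy=4,interpolation=cv2.INTER_CUBIC)[:,:,::-1])
E
```

```text
pos [0.5422 0.0876 0.1746] yaw 161.15 q [-0.02  0.08  1.95 -0.    1.11 -1.27] 
 turn [ 0.0001  0.0003 -0.0007] shift [0.0227 0.0092 0.0028]
[ 0.01465548 -0.03648229 -0.01254491]
```

View pics/gr.png

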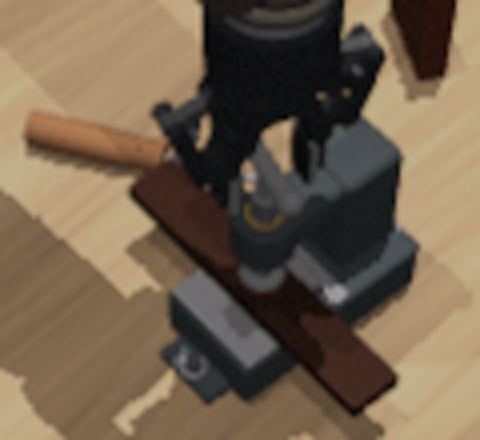

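The scene crop shows the blank lying flat under the pad and against the fence, and the jaws straddling the T-handle. I'll close on the handle.

>>> send_rows --moves "0 0 0 0.02 0.009 0.003 0;0 0 0 0.02 0.009 0.003 0;0 0 0 0.02 0.009 0.003 -1;0 0 0 0.02 0.009 0.003 -1;0 0 0 0.02 0.009 0.003 -1;0 0 0 0.02 0.009 0.003 -1;0 0 0 0.02 0.009 0.003 -1;0 0 0 0.02 0.009 0.003 -1" --newtons 80

```text
time: 15.4
eef_pos: [0.538, 0.0908, 0.173]
tcp_rot: [0.164, 0.987, -0.0, 0.0]
contact_force: [-1.5, -0.5, 2.8]
opening: 0.133
finger_force: 78.1
```

```bash
cat >>h.py <<'E'
def st():
    s=ctrl.get_state(); x=Ro.from_quat(s["tcp_rot"]).as_matrix()[:,0]
    print("t",s["time"],s["eef_pos"].round(4),"yaw",np.degrees(np.arctan2(x[1],x[0])).round(1),"q6",s["qpos"][5].round(2),"F",s["contact_force"].round(1),"M",s["wrist_torque"].round(3),"grip",s["finger_force"].round(1),s["opening"].round(3))
E
python3 -c "from h import *;st()"
```

```text
Traceback (most recent call last):
  File "h.py", line 32, in st
    print("t",s["time"],s["eef_pos"].round(4),"yaw",np.degrees(np.arctan2(x[1],x[0])).round(1),"q6",s["qpos"][5].round(2),"F",s["contact_force"].round(1),"M",s["wrist_torque"].round(3),"grip",s["finger_force"].round(1),s["opening"].round(3))
                                                                                                                                                                                                ^^^^^^^^^^^^^^^^^^^^^^^
AttributeError: 'float' object has no attribute 'round'
```

>>> send_rows --moves "0 0 0.02 0 0 0.001 -1;0 0 0.04 0 0 0.002 -1;0 0 0.06 0 0 0.002 -1;0 0 0.08 0 0 0.003 -1;0 0 0.1 0 0 0.004 -1;0 0 0.12 0 0 0.005 -1;0 0 0.14 0 0 0.006 -1;0 0 0.16 0 0 0.006 -1;0 0 0.18 0 0 0.007 -1;0 0 0.2 0 0 0.008 -1;0 0 0.22 0 0 0.009 -1;0 0 0.24 0 0 0.01 -1"

```text
time: 16.9
eef_pos: [0.5393, 0.0915, 0.1712]
tcp_rot: [0.795, 0.606, 0.002, 0.001]
contact_force: [3.3, 1.9, 1.6]
opening: 0.139
finger_force: 78.7
```

```bash
sed -i 's/s\["finger_force"\].round(1),s\["opening"\].round(3)/round(s["finger_force"],1),round(s["opening"],3)/' h.py
python3 -c "from h import *;st()"
```

```text
t 16.9 [0.5393 0.0915 0.1712] yaw 74.6 q6 0.25 F [3.3 1.9 1.6] M [ 0.392 -0.343  0.463] grip 78.7 0.139
```

>>> send_rows --moves "0 0 0.02 0 0 0.001 -1;0 0 0.04 0 0 0.002 -1;0 0 0.06 0 0 0.002 -1;0 0 0.08 0 0 0.003 -1;0 0 0.1 0 0 0.004 -1;0 0 0.12 0 0 0.005 -1"

```text
time: 17.65
eef_pos: [0.5399, 0.0911, 0.1702]
tcp_rot: [0.963, 0.271, 0.003, 0.001]
contact_force: [5.6, 1.2, 0.5]
opening: 0.133
finger_force: 78.4
```

```bash
python3 -c "from h import *;st()"
```

```text
t 17.65 [0.5399 0.0911 0.1702] yaw 31.4 q6 1.0 F [5.6 1.2 0.5] M [ 0.129 -0.642  0.442] grip 78.4 0.133
```

>>> send_rows --moves "0 0 0.02 0 0 0.001 -1;0 0 0.04 0 0 0.002 -1;0 0 0.06 0 0 0.002 -1"

```text
time: 18.02
eef_pos: [0.5401, 0.0906, 0.1698]
tcp_rot: [0.996, 0.086, 0.003, 0.001]
contact_force: [4.7, -0.3, -0.8]
opening: 0.137
finger_force: 78.5
```

```bash
python3 -c "from h import *;st()"
```

```text
t 18.025 [0.5401 0.0906 0.1698] yaw 9.8 q6 1.38 F [ 4.7 -0.3 -0.8] M [-0.062 -0.795  0.416] grip 78.5 0.137
```

>>> send_rows --moves "0 0 0.02 0 0 0.001 -1;0 0 0.04 0 0 0.002 -1;0 0 0.06 0 0 0.002 -1"

```text
time: 18.4
eef_pos: [0.5401, 0.0903, 0.1693]
tcp_rot: [0.995, -0.102, 0.003, 0.0]
contact_force: [4.7, -0.9, -2.0]
opening: 0.137
finger_force: 78.5
```

```bash
python3 -c "from h import *;st()"
```

```text
t 18.4 [0.5401 0.0903 0.1693] yaw -11.8 q6 1.76 F [ 4.7 -0.9 -2. ] M [-0.242 -0.817  0.435] grip 78.5 0.137
```

>>> send_rows --moves "0 0 0.02 0 0 0.001 -1;0 0 0.04 0 0 0.002 -1;0 0 0.06 0 0 0.002 -1"

```text
time: 18.77
eef_pos: [0.5399, 0.0899, 0.1688]
tcp_rot: [0.958, -0.287, 0.003, 0.0]
contact_force: [5.2, -1.3, -1.3]
opening: 0.135
finger_force: 78.6
```

```bash
python3 -c "from h import *;st()"
```

```text
t 18.775 [0.5399 0.0899 0.1688] yaw -33.3 q6 2.13 F [ 5.2 -1.3 -1.3] M [-0.415 -0.681  0.472] grip 78.6 0.135
```

>>> send_rows --moves "0 0 0.02 0 0 0.001 -1;0 0 0.04 0 0 0.002 -1;0 0 0.06 0 0 0.002 -1"

```text
time: 19.15
eef_pos: [0.5397, 0.0896, 0.1684]
tcp_rot: [0.887, -0.461, 0.003, 0.0]
contact_force: [3.7, -2.3, -0.3]
opening: 0.138
finger_force: 78.9
```

```bash
python3 -c "from h import *;st()"
```

```text
t 19.15 [0.5397 0.0896 0.1684] yaw -54.9 q6 2.51 F [ 3.7 -2.3 -0.3] M [-0.515 -0.544  0.577] grip 78.9 0.138
```

>>> send_rows --moves "0 0 0 0 0 0 -1;0 0 0 0 0 0 -1;0 0 0 0 0 0 -1"

```text
time: 19.52
eef_pos: [0.5397, 0.0896, 0.1684]
tcp_rot: [0.888, -0.46, 0.003, 0.0]
contact_force: [3.5, -2.6, 0.2]
opening: 0.13
finger_force: 78.3
```

```bash
python3 -c "from h import *;st()"
```

```text
t 19.525 [0.5397 0.0896 0.1684] yaw -54.8 q6 2.51 F [ 3.5 -2.6  0.2] M [-0.501 -0.559  0.265] grip 78.3 0.13
```

>>> send_rows --moves "0 0 0.01 0 0 0 -1;0 0 0.02 0 0 0.001 -1"

```text
time: 19.77
eef_pos: [0.5396, 0.0895, 0.1683]
tcp_rot: [0.857, -0.515, 0.003, 0.0]
contact_force: [2.7, -3.2, 0.6]
opening: 0.134
finger_force: 79.0
```

```bash
python3 -c "from h import *;st()"
```

```text
t 19.775 [0.5396 0.0895 0.1683] yaw -62.0 q6 2.63 F [ 2.7 -3.2  0.6] M [-0.474 -0.473  0.606] grip 79.0 0.134
```

>>> send_rows --moves "0 0 0.013 0 0 0 -1;0 0 0.025 0 0 0.001 -1"

```text
time: 20.02
eef_pos: [0.5394, 0.0895, 0.1681]
tcp_rot: [0.814, -0.581, 0.003, 0.0]
contact_force: [2.8, -3.6, 1.0]
opening: 0.132
finger_force: 79.3
```

```bash
python3 -c "from h import *;st()"
```

```text
t 20.025 [0.5394 0.0895 0.1681] yaw -71.0 q6 2.79 F [ 2.8 -3.6  1. ] M [-0.569 -0.341  0.632] grip 79.3 0.132
```

Moving torque has risen from about 0.44 in free turning to 0.63. The wrist is near its joint limit, so I'll regrasp half a turn back to confirm the clamping and finish with a small margin.

>>> send_rows --moves "0 0 0 0 0 0 0;0 0 0 0 0 0 0;0 0 0 0 0 0 0;0 0 0 0 0 -0.1 0;0 0 0 0 0 -0.2 0;0 0 -0.025 0 0 -0.22 0;0 0 -0.05 0 0 -0.22 0;0 0 -0.075 0 0 -0.22 0;0 0 -0.1 0 0 -0.22 0;0 0 -0.125 0 0 -0.22 0;0 0 -0.15 0 0 -0.22 0;0 0 -0.15 0 0 -0.22 0"

```text
time: 21.52
eef_pos: [0.5378, 0.091, 0.2116]
tcp_rot: [0.989, -0.149, -0.0, -0.0]
contact_force: [0.1, -0.2, -0.0]
opening: 0.501
finger_force: 0.0
```

>>> send_rows --moves "0 0 -0.03 0 0 0 0;0 0 -0.06 0 0 0 0;0 0 -0.09 0 0 0 0;0 0 -0.12 0 0 0 0;0 0 -0.15 0 0 0 0;0 0 -0.18 0 0 0 0;0 0 -0.21 0 0 0 0;0 0 -0.24 0 0 0 0;0 0 -0.27 0 0 0 0;0 0 -0.3 0 0 0 0;0 0 -0.35 0 0 0 0;0 0 -0.35 0 0 0 0"

```text
time: 23.02
eef_pos: [0.5378, 0.091, 0.2116]
tcp_rot: [0.58, 0.815, -0.0, -0.0]
contact_force: [-0.5, 0.7, -0.7]
opening: 0.504
finger_force: 0.0
```

```bash
python3 - <<'E'
from h import *
st(); plan((.5388,.0905,.1682),109)
s,t=cam("scene"),cam("top")
a=cv2.resize(s["image"][130:240,230:350],None,fx=3.3,fy=3.3,interpolation=cv2.INTER_CUBIC)
b=cv2.resize(t["image"][175:285,195:315],None,fx=3.3,fy=3.3,interpolation=cv2.INTER_CUBIC)
cv2.imwrite("pics/rg.png",np.hstack([a,np.clip(b*1.6,0,255).astype(np.uint8)])[:,:,::-1])
E
```

```text
t 23.025 [0.5378 0.091  0.2116] yaw 109.1 q6 -0.35 F [-0.5  0.7 -0.7] M [-0.039 -0.005  0.024] grip 0.0 0.504
pos [0.5378 0.091  0.2116] yaw 109.08 q [-0.02  0.03  1.93  0.    1.18 -0.35] 
 turn [-0.     -0.      0.0002] shift [-0.0038  0.0039  0.2172]
```

View pics/rg.png

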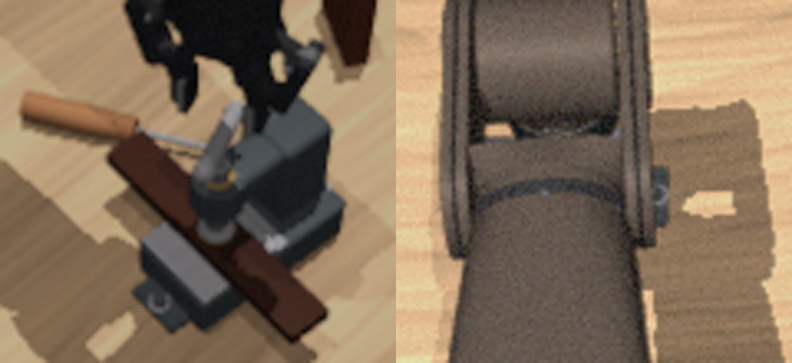

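The scene crop shows the pad pressed onto the blank, which is still flat and against the fence, with the jaws aligned above the bar. Now I'll regrasp.

>>> send_rows --moves "0 0 0 -0.004 0.004 0 0;0 0 0 -0.004 0.004 0.12 0;0 0 0 -0.004 0.004 0.217 0;0 0 0 -0.004 0.004 0.217 0;0 0 0 -0.004 0.004 0.217 -1;0 0 0 -0.004 0.004 0.217 -1;0 0 0 -0.004 0.004 0.217 -1;0 0 0 -0.004 0.004 0.217 -1;0 0 0 -0.004 0.004 0.217 -1"

```text
time: 24.25
eef_pos: [0.5394, 0.0903, 0.1695]
tcp_rot: [0.581, 0.814, 0.0, 0.001]
contact_force: [-2.3, -0.2, 5.6]
opening: 0.136
finger_force: 78.2
```

>>> send_rows --moves "0 0 0.01 0 0 0 -1;0 0 0.02 0 0 0.001 -1"

```text
time: 24.5
eef_pos: [0.5394, 0.0903, 0.1693]
tcp_rot: [0.631, 0.776, 0.0, 0.001]
contact_force: [-2.4, -1.3, 6.0]
opening: 0.137
finger_force: 79.5
```

```bash
python3 -c "from h import *;st()"
```

```text
t 24.5 [0.5394 0.0903 0.1693] yaw 101.8 q6 -0.22 F [-2.4 -1.3  6. ] M [-0.065  0.412  0.645] grip 79.5 0.137
```

>>> send_rows --moves "0 0 0.01 0 0 0 -1;0 0 0.02 0 0 0.001 -1"

```text
time: 24.75
eef_pos: [0.5394, 0.0903, 0.1692]
tcp_rot: [0.678, 0.735, 0.0, 0.001]
contact_force: [-2.8, -0.7, 6.4]
opening: 0.133
finger_force: 79.7
```

```bash
python3 -c "from h import *;st()"
```

```text
t 24.75 [0.5394 0.0903 0.1692] yaw 94.6 q6 -0.1 F [-2.8 -0.7  6.4] M [-0.096  0.414  0.714] grip 79.7 0.133
```

Torque is now about 0.25 N m above free turning, so the blank is firmly clamped. I'll stop, release and withdraw.

>>> send_rows --moves "0 0 0 0 0 0 0;0 0 0 0 0 0 0;0 0 0 0 0 0 0;0 0 0 0 0 -0.1 0;0 0 0 0 0 -0.25 0;0 0 0 0 0 -0.4 0;0 0 0 0 0 -0.6 0;0 0 0 0 0 -0.6 0"

```text
time: 25.75
eef_pos: [0.5409, 0.0904, 0.2922]
tcp_rot: [0.678, 0.735, 0.003, 0.003]
contact_force: [0.5, -0.4, -0.7]
opening: 0.499
finger_force: 0.0
```

>>> send_rows --moves "0 0 0 -0.3 0 0 0;0 0 0 -0.6 0 0 0;0 0 0 -0.9 0 0 0;0 0 0 -0.9 0 0 0;0 0 0 -0.9 0 0 0;0 0 0 -0.9 0 0 0"

```text
time: 26.5
eef_pos: [0.5531, -0.0877, 0.2873]
tcp_rot: [0.678, 0.735, -0.0, -0.001]
contact_force: [-0.3, -0.5, 0.4]
opening: 0.496
finger_force: 0.0
```

```bash
python3 - <<'E'
from h import *
st()
s,t=cam("scene"),cam("top")
a=cv2.resize(s["image"][130:240,230:350],None,fx=3.3,fy=3.3,interpolation=cv2.INTER_CUBIC)
b=cv2.resize(t["image"][175:285,195:315],None,fx=3.3,fy=3.3,interpolation=cv2.INTER_CUBIC)
cv2.imwrite("pics/fin.png",np.hstack([a,np.clip(b*1.6,0,255).astype(np.uint8)])[:,:,::-1])
E
```

```text
t 26.5 [ 0.5531 -0.0877  0.2873] yaw 94.7 q6 -0.42 F [-0.3 -0.5  0.4] M [-0.046  0.001  0.022] grip 0.0 0.496
```

View pics/fin.png

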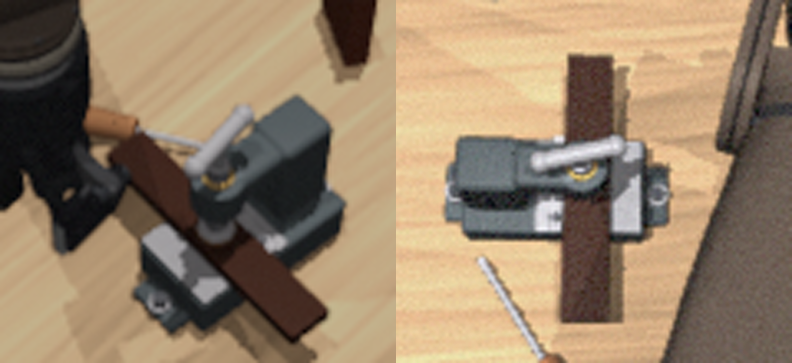

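The blank is clamped square under the pad and centred (crop x 560-612, y 55-322), and the robot is clear of it.

```bash
python3 -c "from plant import ctrl;print(ctrl.sign_off())"
```

```text
the job is handed in; nothing more can be done
None
```

The blank lies flat under the pad, square against the fence and roughly centred; it is clamped to about 0.25 N m above free turning (firm is 0.15–0.3), the robot is clear, and the job was handed in at about 26.5 s.

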